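# Lay the colour rods into the slanted ready rack

## Task

Four coloured glass rods lie side by side on the flat rod rest. Move each one to the slanted ready rack, into the notch marked by the chip of its own colour, setting it down gently and letting it slide down until its lower end rests against the front stop. They are glass: do not knock the rods against one another or drop one on the bench, and leave the bud vase and the paperweight standing where they are.

Things in the scene. Friction and masses are not known exactly. Their poses are not given: they have to be found in the camera images.
- rod_red: red solid glass rod with rounded ends, both alike, 12 mm in diameter, 180 mm long, about 45 g. Origin at its middle, on its axis; its x axis runs along the rod. At the start the four rods lie level on the flat rod rest, side by side 54 mm apart, axes 52 mm above the bench, in V notches of two folded steel strips 30 mm wide and 80 mm apart.
- chip_red: red chip, 18 x 30 x 5 mm, fixed on the upper bar of the slanted ready rack in line with the notch it marks. Origin at the middle of its top face; x level, along the notch and up-slope; y level across; z up. All notches slope 22 degrees, low end towards the chip's -x. A rod lying home has its middle at (-122.5, 0, -71) mm in its chip's frame, its axis rising 22 degrees towards the chip.
- rod_blue: cobalt blue solid glass rod with rounded ends, both alike, 12 mm in diameter, 180 mm long, about 45 g. Origin at its middle, on its axis; its x axis runs along the rod. Under the middle 55 mm of each rod lying on the flat rest there is nothing but the bench, so fingers can straddle it there.
- chip_blue: cobalt blue chip, 18 x 30 x 5 mm, fixed on the upper bar of the slanted ready rack in line with the notch it marks. Origin at the middle of its top face; x level, along the notch and up-slope; y level across; z up. The notches are Vs, 54 mm apart, sides at 30 degrees, 16 mm deep.
- rod_green: green solid glass rod with rounded ends, both alike, 12 mm in diameter, 180 mm long, about 45 g. Origin at its middle, on its axis; its x axis runs along the rod. On the rest as told for rod_red.
- chip_green: green chip, 18 x 30 x 5 mm, fixed on the upper bar of the slanted ready rack in line with the notch it marks. Origin at the middle of its top face; x level, along the notch and up-slope; y level across; z up. Along the slope from a home rod's middle (up positive): stop -90 mm, lower strip -90 to -45, open gap for fingers -45 to +55, upper strip +55 to +115, chip bar from +127.
- rod_yellow: yellow solid glass rod with rounded ends, both alike, 12 mm in diameter, 180 mm long, about 45 g. Origin at its middle, on its axis; its x axis runs along the rod. On the rest as told for rod_red.
- chip_yellow: yellow chip, 18 x 30 x 5 mm, fixed on the upper bar of the slanted ready rack in line with the notch it marks. Origin at the middle of its top face; x level, along the notch and up-slope; y level across; z up. The rack's steel is slippery: a rod let go in a notch slides down to the stop by itself, and centres itself from up to 15 mm to the side.
- vase: finished bud vase of violet glass, 85 mm tall, 46 mm wide, standing loose on the bench between the two racks. Origin at the centre of its underside, z up.
- paperweight: finished paperweight, turquoise glass dome with a white spot on top, 52 mm wide, 40 mm tall, standing loose on the bench between the two racks. Origin at the centre of its underside, z up.
Things that resemble listed ones, but are neither listed nor needed, are in the scene too. Of the things that look like the rod_yellow, the larger one is meant.

How it is judged:
By the outcome, as a careful person would: the job done as asked, in the order asked, and still so for the second after the job is handed in, with the robot touching nothing.
It also fails if it takes over 102 s, if anything falls off the work surface, if the arm or the gripper's body presses on something with over 40 N, if the wrist force passes 120 N, or if a joint passes its speed limit or range.

## Robot

A 6-joint arm with a two-finger parallel gripper is mounted at the origin on the work surface. World frame = base frame: x ahead of the robot, y to its left, z up, the work surface at z = 0. Lengths are in m, angles in degrees, forces in N, time in s.
With the tool pointing down it reaches from about 0.35 to 0.875 m from the base axis. Payload 4.2 kg.
Tool frame: the origin (TCP) lies between the finger pads; the fingertips stand 17 mm ahead of it and the grasp point (between the pads) lies 2 mm behind it; z points along the fingers, y is the line along which they close (so a half turn about z gives the same grasp; the last joint's range is limited). The gripper opens to 87 mm and grips with 3 to 60 N. Pads are 19 mm wide; open, the fingers measure 117 mm over their backs; the gripper's body (75 mm by 190 mm) begins 51 mm behind the grasp point.
Start: joints at [79.962, 22.042, 0.453, 0, -68.411, -14.817], TCP at [0.263, 0.567, 0.24] pointing down, gripper open.
Joint ranges: [-179.83, 179.83], [-69.29, 118.12], [-61.27, 80.66], [-181.25, 117.63], [-171.15, -9.14], [-177.46, 177.46]. Speed limits (degrees/s): [159.86, 159.86, 180, 180, 180, 180].

## Interface

Orientations are given as a 3x3 rotation matrix whose columns are the frame's x, y, z axes.
In Python, from station import r gives the robot as it stands.
- The arm moves only by the tool servo_tool, never from a script. Its argument "targets" is a list of rows, each a list of 5 numbers: the shift along the world's x, y, z in units of 30 mm (1.0 is 30 mm), then the turn about the world's z in rad, then the finger opening in mm, from 0 to 87. In form: [[x, y, z, turn, gripper], ...]. A call has exactly 5 rows; each row is the pose to reach, as a shift and turn from the pose commanded when the call began; what a row does not reach only later rows make up. A row lasts 1/12 s, in which the tool goes at most 41.7 mm and 7.16 degrees, less where a joint would pass 70% of its speed; a pose out of reach is approached as far as the arm can. A call with a gripper value outside its range is refused whole. The fingers move at their own pace and stop on an object; the grip force is fixed at half the most. Time passes only in rows, so rows that repeat a pose let the fingers close, or fill a call up. It gives the time, the measured TCP pose, the force, the opening and the grip force at its end, in the units of the state.
- r.sense(): the state, without advancing time (a new reading comes with each control period).
- r.capture(name): name is "side" or "top"; returns a dict with "pixels" (384x512x3 uint8, red, green, blue), "fx", "fy", "cx", "cy" (pixels), "world_from_camera" (4x4, takes a point from camera to world coordinates). Camera axes: x right, y down, z forward; pixel columns grow to the right and rows downward; lengths in m; the calibration is good to about 2 mm. A picture is of the moment at which its call begins. There is no depth.
- r.finish_job(): hands the job in; it is judged then, once.
The state is a dict: "time_s": time; "joints": joint angles; "joint_velocities": joint speeds; "effort": joint torques, N m; "tcp_pos": TCP position; "ee_rot": TCP orientation; "wrist_force": force on the tool from outside, world axes, zero at the start; "moment": the same for the moment, N m; "gripper_width": opening from 0.0 (shut) to 1.0 (fully open); "gripper_force": force on a finger pad.
Only numpy, scipy, OpenCV 4.12 (cv2) and the standard library are available. Lean on these libraries where they do the work, as an engineer would, in place of code of your own. Each camera call takes 0.05 s, during which the arm holds its last target. There are 200 camera calls.

## Working session

There is one attempt and no reset: what is moved stays moved. The work goes in short steps, Python scripts to look and compute and a tool call to move; the robot and the scene stay as the last step left them, time stands still between calls to the robot, and variables do not carry over. Pictures are saved under pics/ and viewed, at most 14 in all, crops included, and the job is handed in when it is done.

Besides the shell and the picture viewer there is one more tool, called after "Emit:" as name([rows], argument=value, ...), one row to a line, values as JSON. servo_tool: Moves the arm, as the interface text tells. Its arguments: {"type":"object","properties":{"targets":{"type":"array","items":{"type":"array","items":{"type":"number"}}}},"required":["targets"]}

```bash
ls; mkdir -p pics; python3 - <<'E'
from station import r
import cv2
s=r.sense();print(s)
for n in("side","top"):
    c=r.capture(n);cv2.imwrite(f"pics/{n}0.png",c["pixels"][:,:,::-1]);print(n,c["fx"],c["fy"],c["cx"],c["cy"],c["world_from_camera"])
E
```

```text
pics
{'time_s': 0.0, 'joints': array([ 7.99612682e+01,  2.20900051e+01,  3.78011526e-01, -2.92087590e-02,
       -6.84101916e+01, -1.48166481e+01]), 'joint_velocities': array([0.01065662, 0.07931107, 0.02098146, 0.05226701, 0.00915548,
       0.01712382]), 'effort': array([-7.12788096e-04, -3.90662920e+01,  1.87399095e+01,  4.21983406e+00,
        1.09519684e-02, -1.91953127e-04]), 'tcp_pos': array([0.26244568, 0.56659236, 0.23845488]), 'ee_rot': array([[ 9.07292590e-01, -4.20499051e-01, -8.38487932e-04],
       [-4.20499878e-01, -9.07290352e-01, -2.01720964e-03],
       [ 8.74827305e-05,  2.18278344e-03, -9.99997614e-01]]), 'wrist_force': array([-0.28181617,  0.474184  , -0.28653684]), 'moment': array([-0.03469323,  0.01078866, -0.0245313 ]), 'gripper_force': 0.0, 'gripper_width': 0.9979773823096838}
side 399.41777365613575 399.41777365613575 249.30617909996226 193.96686433591844 [[-0.99422928 -0.09114122  0.056581    0.45897285]
 [-0.10620171  0.76177932 -0.63907235  0.63179462]
 [ 0.0151436  -0.64139345 -0.76706266  0.84564155]
 [ 0.          0.          0.          1.        ]]
top 425.5363057329418 425.5363057329418 260.4489585535066 187.43649026542067 [[-0.01400538 -0.99886669  0.04548828  0.4605414 ]
 [-0.99958991  0.0151229   0.02431671 -0.00485349]
 [-0.02497707 -0.04512906 -0.99866887  1.05386493]
 [ 0.          0.          0.          1.        ]]
```

View pics/top0.png

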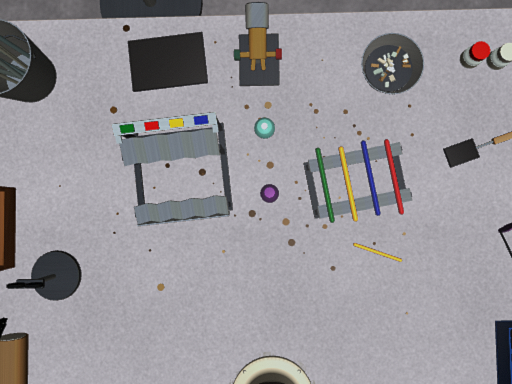

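View pics/side0.png

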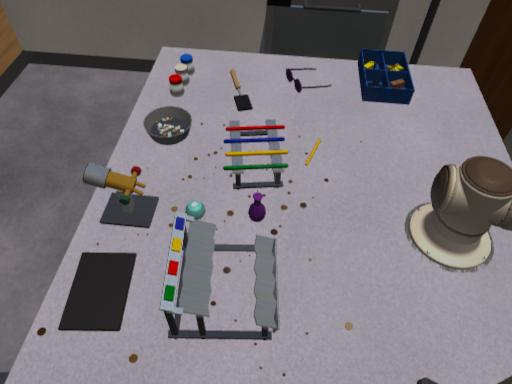

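The top view shows the rods (green, yellow, blue, red) at columns 318–400, rows 140–220. The chips (green, red, yellow, blue) are at columns 120–210, rows 118–130. The vase is at (270,193), the paperweight at (264,128), and the thin yellow decoy at (377,252). The side view agrees: chips at columns 163–187 and rows 215–300, rods at rows 128–168.

```bash
cat > h.py <<'E'
import cv2,numpy as np
from station import r
HUE=dict(red=[(0,6),(172,179)],blue=[(108,125)],green=[(45,80)],yellow=[(20,32)])
def cap(n):
    c=r.capture(n);c["hsv"]=cv2.cvtColor(c["pixels"],cv2.COLOR_RGB2HSV);return c
def mask(c,col,roi,smin=130,vmin=60):
    m=np.zeros(c["hsv"].shape[:2],np.uint8)
    for a,b in HUE[col]: m|=cv2.inRange(c["hsv"],(a,smin,vmin),(b,255,255))
    x0,x1,y0,y1=roi;k=np.zeros_like(m);k[y0:y1,x0:x1]=1;m*=k
    n,l,st,ce=cv2.connectedComponentsWithStats(m)
    i=1+np.argmax(st[1:,4]);return l==i,ce[i],st[i,4]
def ray(c,p):
    T=c["world_from_camera"];d=T[:3,:3]@[(p[0]-c["cx"])/c["fx"],(p[1]-c["cy"])/c["fy"],1]
    return T[:3,3],d/np.linalg.norm(d)
def plane(c,p,z):
    o,d=ray(c,p);return o+d*(z-o[2])/d[2]
def tri(c1,p1,c2,p2):
    o,d=ray(c1,p1);q,e=ray(c2,p2)
    s=np.linalg.lstsq(np.c_[d,-e],q-o,rcond=None)[0]
    a,b=o+d*s[0],q+e*s[1];return (a+b)/2,np.linalg.norm(a-b)
def ends(m):
    y,x=np.nonzero(m);P=np.c_[x,y].astype(np.float32)
    vx,vy,a,b=cv2.fitLine(P,cv2.DIST_L2,0,.01,.01).ravel();t=(P-[a,b])@[vx,vy]
    return np.array([a,b])+np.outer([t.min()-.5,t.max()+.5],[vx,vy])
E
python3 - <<'E'
from h import *
np.set_printoptions(precision=4,suppress=True)
t,s=cap("top"),cap("side")
for c in HUE:
    m,ce,n=mask(t,c,(300,415,130,228));e=ends(m)
    a,b=[plane(t,p,.052) for p in e];d=b-a
    m2,ce2,n2=mask(s,c,(215,295,115,178));p,g=tri(t,ce,s,ce2)
    print("rod",c,n,n2,"mid",(a+b)/2,"len",np.linalg.norm(d),"ang",np.degrees(np.arctan2(d[1],d[0])),"tri",p,g)
ch={}
for c in HUE:
    m,ce,n=mask(t,c,(110,222,105,140));m2,ce2,n2=mask(s,c,(150,195,205,312))
    p,g=tri(t,ce,s,ce2);ch[c]=p;print("chip",c,n,n2,p,g,ce,ce2)
for n,p in(("vase",(270,193)),("pw",(264,128))): print(n,plane(t,p,.085 if n=="vase" else .04))
E
```

```text
rod red 347 189 mid [ 0.5285 -0.2929  0.052 ] len 0.17955316384397416 ang -169.78117213014747 tri [ 0.5271 -0.2934  0.0508] 0.0011098339480859636
rod blue 304 186 mid [ 0.5259 -0.2383  0.052 ] len 0.17801996748724785 ang -169.76852410082694 tri [ 0.5269 -0.2392  0.0492] 0.004090792753739111
rod green 242 170 mid [ 0.5103 -0.1314  0.052 ] len 0.17560555421630927 ang -169.75569247919665 tri [ 0.5106 -0.1316  0.0515] 0.0016560909260961187
rod yellow 257 213 mid [ 0.5128 -0.1865  0.052 ] len 0.17762711488437188 ang -169.81756932555734 tri [ 0.5137 -0.1871  0.0495] 0.0026070313552601972
chip red 112 118 [0.6411 0.253  0.1422] 0.0007698675539373729 [151.2232 125.3393] [172.6864 267.5593]
chip blue 110 90 [0.6516 0.1453 0.1423] 0.0009298781440924968 [200.5364 119.6455] [179.2889 223.1222]
chip green 105 131 [0.6359 0.3068 0.1427] 0.0008968572201633825 [126.5619 128.181 ] [168.8321 292.7328]
chip yellow 111 106 [0.6461 0.1991 0.1426] 0.0005936050042209275 [175.8198 122.5225] [176.2925 244.3302]
vase [ 0.4917 -0.0028  0.085 ]
pw [0.6494 0.0093 0.04  ]
```

The measurements fit what's given: rods 178 mm long and 54 mm apart, chips 54 mm apart, chip height 0.142. The rods lie at yaw 10.2° and the rack at 5.55°. I'll do green first, starting with the move across.

Emit:
servo_tool([
  [0.4, -1.16, 0, 0.03, 36],
  [0.8, -2.33, 0, 0.06, 36],
  [1.2, -3.5, 0, 0.09, 36],
  [1.65, -4.66, 0, 0.12, 36],
  [2.06, -5.82, 0, 0.153, 36],
])

```text
time_s: 0.62
tcp_pos: [0.3247, 0.3907, 0.2394]
ee_rot: [[0.961, -0.275, -0.0], [-0.275, -0.961, -0.0], [-0.0, 0.0, -1.0]]
wrist_force: [0.8, -0.5, 0.4]
gripper_width: 0.706
gripper_force: 0.0
```

Emit:
servo_tool([
  [0.4, -1.16, 0, 0.03, 36],
  [0.8, -2.33, 0, 0.06, 36],
  [1.2, -3.5, 0, 0.09, 36],
  [1.65, -4.66, 0, 0.12, 36],
  [2.06, -5.82, 0, 0.153, 36],
])

```text
time_s: 1.03
tcp_pos: [0.3864, 0.2161, 0.2397]
ee_rot: [[0.992, -0.125, 0.0], [-0.125, -0.992, 0.0], [0.0, -0.0, -1.0]]
wrist_force: [0.4, 0.1, -0.3]
gripper_width: 0.427
gripper_force: 0.0
```

Emit:
servo_tool([
  [0.4, -1.16, 0, 0.03, 36],
  [0.8, -2.33, 0, 0.06, 36],
  [1.2, -3.5, 0, 0.09, 36],
  [1.65, -4.66, 0, 0.12, 36],
  [2.06, -5.82, 0, 0.153, 36],
])

```text
time_s: 1.45
tcp_pos: [0.4483, 0.0415, 0.2398]
ee_rot: [[1.0, 0.027, 0.001], [0.027, -1.0, 0.0], [0.001, -0.0, -1.0]]
wrist_force: [1.1, 0.7, 0.1]
gripper_width: 0.413
gripper_force: 0.0
```

Emit:
servo_tool([
  [0.5, -1.16, 0, 0.03, 36],
  [0.9, -2.33, 0, 0.06, 36],
  [1.3, -3.5, 0, 0.09, 36],
  [1.7, -4.66, -0.5, 0.12, 36],
  [2.06, -5.82, -1, 0.153, 36],
])

```text
time_s: 1.87
tcp_pos: [0.5108, -0.1332, 0.21]
ee_rot: [[0.984, 0.179, 0.003], [0.179, -0.984, 0.0], [0.003, 0.0, -1.0]]
wrist_force: [-0.5, 0.5, 0.1]
gripper_width: 0.413
gripper_force: 0.0
```

Emit:
servo_tool([
  [0, 0, -0.5, 0, 36],
  [0, 0, -1, 0, 36],
  [0, 0, -1.5, 0, 36],
  [0, 0, -1.9, 0, 36],
  [0, 0, -2, 0, 36],
])

```text
time_s: 2.28
tcp_pos: [0.5083, -0.1314, 0.1472]
ee_rot: [[0.984, 0.176, -0.005], [0.176, -0.984, 0.0], [-0.005, -0.001, -1.0]]
wrist_force: [-1.1, -0.1, -0.2]
gripper_width: 0.41
gripper_force: 0.0
```

Emit:
servo_tool([
  [0, 0, -0.7, 0, 36],
  [0, 0, -1.5, 0, 36],
  [0, 0, -2.3, 0, 36],
  [0, 0, -3.0, 0, 36],
  [0, 0, -3.33, 0, 36],
])

```text
time_s: 2.7
tcp_pos: [0.5086, -0.1312, 0.0477]
ee_rot: [[0.984, 0.177, -0.004], [0.177, -0.984, 0.0], [-0.004, -0.001, -1.0]]
wrist_force: [-0.4, 0.2, -0.4]
gripper_width: 0.415
gripper_force: 0.0
```

Emit:
servo_tool([
  [0, 0, 0, 0, 30],
  [0, 0, 0, 0, 20],
  [0, 0, 0, 0, 10],
  [0, 0, 0, 0, 5],
  [0, 0, 0, 0, 5],
])

```text
time_s: 3.12
tcp_pos: [0.5108, -0.1313, 0.051]
ee_rot: [[0.984, 0.178, 0.003], [0.178, -0.984, -0.0], [0.003, 0.0, -1.0]]
wrist_force: [0.7, -0.1, 1.0]
gripper_width: 0.132
gripper_force: 16.6
```

```bash
python3 - <<'E'
from h import *
s=r.sense();print(s["tcp_pos"],s["gripper_width"],s["gripper_force"],s["wrist_force"],s["joints"])
c=r.capture("side");cv2.imwrite("pics/s1.png",cv2.resize(c["pixels"][60:260,120:380,::-1],None,fx=3,fy=3)[:600,:780])
E
```

```text
[ 0.51075581 -0.13128109  0.05096192] 0.1321258230150056 16.55982881784439 [ 0.7481049  -0.11805     1.04628487] [ 3.22955724e+00  2.52120933e+01 -2.65472315e+01  1.50286469e-02
 -3.80812784e+01  9.69829499e+01]
```

View pics/s1.png

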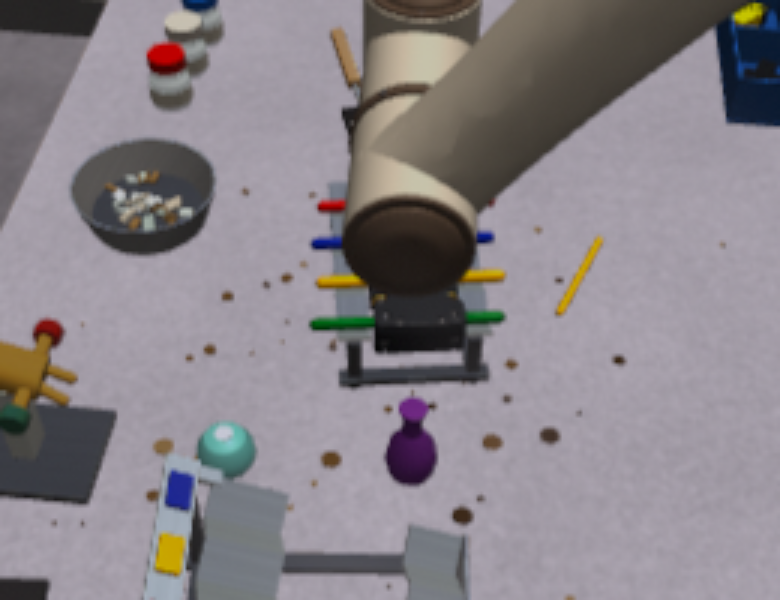

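Green is gripped in the middle: the crop shows the gripper straddling it at about (415,322), the other rods undisturbed. Now I'll lift it and carry it to the green notch.

Emit:
servo_tool([
  [0, 0, 0, 0, 5],
  [0, 0, 0.5, 0, 5],
  [0, 0, 1.2, 0, 5],
  [0, 0, 2.0, 0, 5],
  [0, 0, 3.0, 0, 5],
])

```text
time_s: 3.58
tcp_pos: [0.5085, -0.1312, 0.1394]
ee_rot: [[0.984, 0.177, -0.004], [0.177, -0.984, 0.0], [-0.004, -0.001, -1.0]]
wrist_force: [0.5, -0.0, -0.5]
gripper_width: 0.122
gripper_force: 30.0
```

Emit:
servo_tool([
  [0, 0.3, 0.8, 0, 5],
  [0, 1.1, 1.4, 0, 5],
  [0, 2.1, 1.67, 0, 5],
  [0, 3.2, 1.67, -0.01, 5],
  [0.1, 4.3, 1.67, -0.02, 5],
])

```text
time_s: 4.0
tcp_pos: [0.5124, -0.0012, 0.1909]
ee_rot: [[0.988, 0.156, 0.002], [0.156, -0.988, 0.001], [0.002, -0.001, -1.0]]
wrist_force: [1.1, -0.9, -1.2]
gripper_width: 0.126
gripper_force: 30.0
```

Emit:
servo_tool([
  [0.05, 1.1, 0, -0.01, 5],
  [0.1, 2.2, 0, -0.02, 5],
  [0.15, 3.3, 0, -0.03, 5],
  [0.2, 4.4, 0, -0.04, 5],
  [0.25, 5.5, 0, -0.05, 5],
])

```text
time_s: 4.42
tcp_pos: [0.5198, 0.1643, 0.1899]
ee_rot: [[0.994, 0.108, -0.0], [0.108, -0.994, 0.0], [-0.0, -0.0, -1.0]]
wrist_force: [0.6, -0.2, 0.3]
gripper_width: 0.129
gripper_force: 30.0
```

Emit:
servo_tool([
  [0.1, 1.1, 0, -0.01, 5],
  [0.15, 2.2, 0, -0.011, 5],
  [0.16, 3.2, 0, -0.011, 5],
  [0.16, 4.0, 0, -0.011, 5],
  [0.16, 4.44, 0, -0.011, 5],
])

```text
time_s: 4.83
tcp_pos: [0.5248, 0.2985, 0.1894]
ee_rot: [[0.995, 0.099, -0.0], [0.099, -0.995, 0.0], [-0.0, -0.0, -1.0]]
wrist_force: [-0.3, -0.3, -0.9]
gripper_width: 0.126
gripper_force: 30.0
```

Emit:
servo_tool([
  [0, 0, 0, 0, 5],
  [0, 0, 0, 0, 5],
  [0, 0, 0, 0, 5],
  [0, 0, 0, 0, 5],
  [0, 0, 0, 0, 5],
])

```text
time_s: 5.25
tcp_pos: [0.5252, 0.2947, 0.19]
ee_rot: [[0.995, 0.096, -0.0], [0.096, -0.995, -0.0], [-0.0, 0.0, -1.0]]
wrist_force: [0.2, -0.1, -0.2]
gripper_width: 0.127
gripper_force: 30.0
```

```bash
python3 - <<'E'
from h import *
s=r.sense();print(s["tcp_pos"],s["ee_rot"][:,1],s["gripper_width"],s["gripper_force"],s["wrist_force"])
c=r.capture("top");cv2.imwrite("pics/t2.png",cv2.resize(c["pixels"][80:250,90:290,::-1],None,fx=3,fy=3))
E
```

```text
[0.52524749 0.29474524 0.18996776] [ 9.56486096e-02 -9.95415161e-01  1.61156435e-05] 0.12749036161049837 30.000036656856537 [ 0.17911709 -0.05197464 -0.20923939]
```

View pics/t2.png

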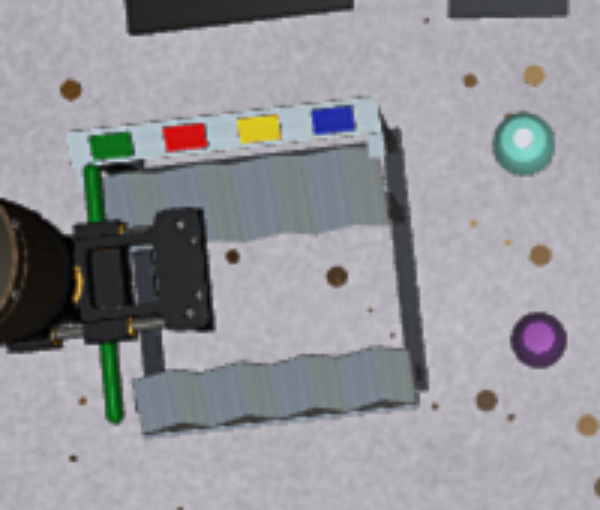

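The green rod is held parallel to the notches, its ends at about (121,136) and (128,219) in the full picture. It appears beside the rack only because of its height. Next I'll measure its ends in both views.

```bash
cat >> h.py <<'E'
def rod3(col,rt,rs,smin=130):
    t,s=cap("top"),cap("side");E=[]
    for c,roi in((t,rt),(s,rs)):
        m,_,n=mask(c,col,roi,smin);E.append(ends(m))
    a,b=E[0][np.argsort(-E[0][:,1])],E[1][np.argsort(-E[1][:,0])]  # near (low x) end first
    P=[tri(t,a[i],s,b[i]) for i in(0,1)];d=P[1][0]-P[0][0]
    print(col,a.round(1).tolist(),b.round(1).tolist(),"near",P[0][0].round(4),"far",P[1][0].round(4),"gap",[round(p[1],4) for p in P],"len",np.linalg.norm(d).round(4),"mid",((P[0][0]+P[1][0])/2).round(4),"yaw,pitch",np.degrees([np.arctan2(d[1],d[0]),np.arcsin(d[2]/np.linalg.norm(d))]).round(1))
E
python3 -c "
from h import *
rod3('green',(105,140,134,228),(100,300,200,384))
c=r.capture('side');cv2.imwrite('pics/s3.png',cv2.resize(c['pixels'][180:384,80:340,::-1],None,fx=2.9,fy=2.9))"
```

```text
green [[127.80000305175781, 220.60000610351562], [125.19999694824219, 193.5]] [[201.5, 281.70001220703125], [177.5, 280.79998779296875]] near [0.5018 0.2976 0.2104] far [0.5498 0.3031 0.2088] gap [np.float64(0.134), np.float64(0.1211)] len 0.0483 mid [0.5258 0.3003 0.2096] yaw,pitch [ 6.6 -2. ]
```

View pics/s3.png

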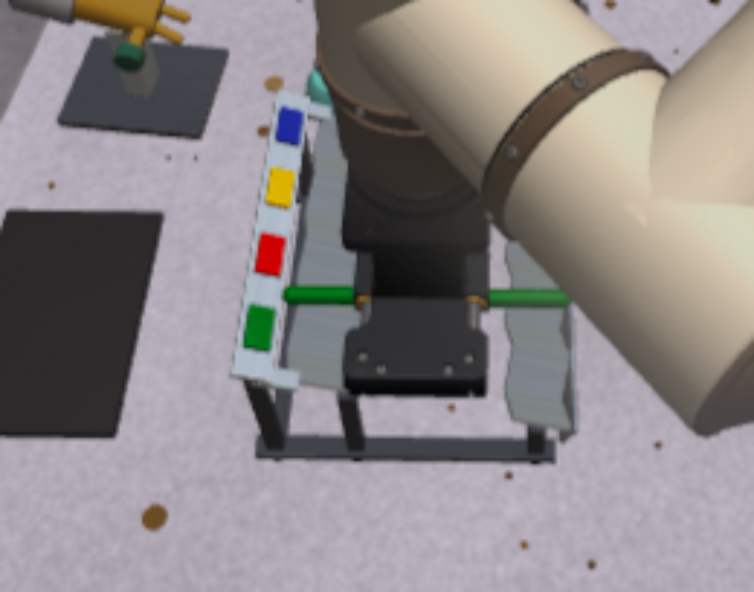

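The rod is level in the grip, with its far end clear of the chip bar. Now I'll lower it, slowly once it makes contact.

Emit:
servo_tool([
  [0.02, 0.04, -0.5, 0, 5],
  [0.02, 0.04, -1.1, 0, 5],
  [0.02, 0.04, -1.7, 0, 5],
  [0.02, 0.04, -2.1, 0, 5],
  [0.02, 0.04, -2.3, 0, 5],
])

```text
time_s: 5.87
tcp_pos: [0.5249, 0.2962, 0.1188]
ee_rot: [[0.995, 0.096, -0.003], [0.096, -0.995, -0.002], [-0.003, 0.002, -1.0]]
wrist_force: [0.4, 0.6, -0.4]
gripper_width: 0.127
gripper_force: 30.0
```

Emit:
servo_tool([
  [0, 0, -0.08, 0, 5],
  [0, 0, -0.16, 0, 5],
  [0, 0, -0.24, 0, 5],
  [0, 0, -0.32, 0, 5],
  [0, 0, -0.4, 0, 5],
])

```text
time_s: 6.28
tcp_pos: [0.5262, 0.2973, 0.1095]
ee_rot: [[0.995, 0.097, 0.001], [0.097, -0.995, 0.001], [0.001, -0.001, -1.0]]
wrist_force: [-0.4, -0.6, 0.1]
gripper_width: 0.124
gripper_force: 30.0
```

Emit:
servo_tool([
  [0, 0, -0.08, 0, 5],
  [0, 0, -0.16, 0, 5],
  [0, 0, -0.24, 0, 5],
  [0, 0, -0.3, 0, 5],
  [0, 0, -0.3, 0, 5],
])

```text
time_s: 6.7
tcp_pos: [0.5255, 0.2969, 0.0992]
ee_rot: [[0.995, 0.097, -0.001], [0.097, -0.995, -0.001], [-0.001, 0.001, -1.0]]
wrist_force: [-0.9, -0.5, 1.0]
gripper_width: 0.126
gripper_force: 30.0
```

Emit:
servo_tool([
  [0, 0, -0.07, 0, 5],
  [0, 0, -0.14, 0, 5],
  [0, 0, -0.21, 0, 5],
  [0, 0, -0.28, 0, 5],
  [0, 0, -0.3, 0, 5],
])

```text
time_s: 7.12
tcp_pos: [0.5256, 0.297, 0.0902]
ee_rot: [[0.995, 0.097, -0.001], [0.097, -0.995, -0.0], [-0.001, 0.0, -1.0]]
wrist_force: [0.0, -0.6, 1.1]
gripper_width: 0.124
gripper_force: 30.0
```

```bash
python3 - <<'E'
from h import *
s=r.sense();print(s["tcp_pos"],s["gripper_force"],s["wrist_force"],s["moment"])
c=r.capture('side');cv2.imwrite('pics/s4.png',cv2.resize(c['pixels'][180:384,80:340,::-1],None,fx=2.9,fy=2.9))
E
```

```text
[0.52559976 0.29697149 0.09024888] 30.008312165737152 [ 0.02507346 -0.57095925  1.11648542] [-0.28126613 -0.0014987  -0.03781921]
```

View pics/s4.png

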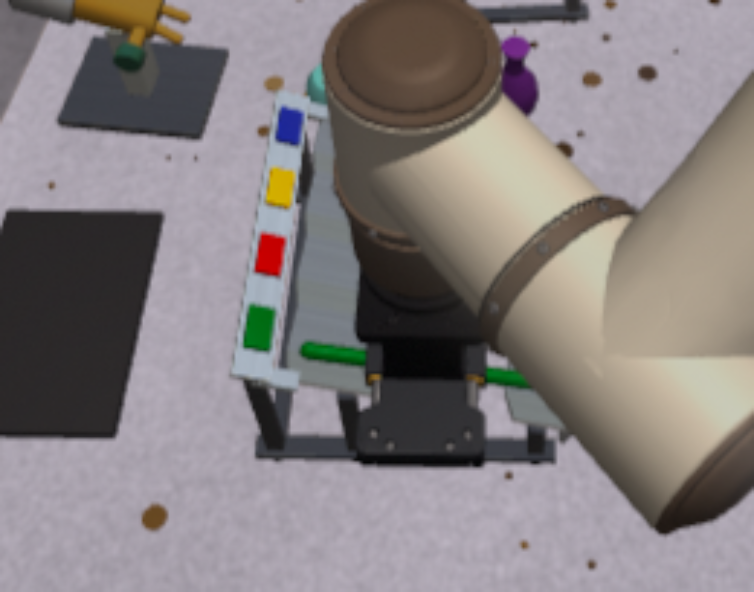

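The rod's far end is on the upper strip at about (305,350) and it is tilting in the grip at only about 1 N, so the method works. I'll carry on to seating.

Emit:
servo_tool([
  [0, 0, -0.08, 0, 5],
  [0, 0, -0.16, 0, 5],
  [0, 0, -0.24, 0, 5],
  [0, 0, -0.32, 0, 5],
  [0, 0, -0.38, 0, 5],
])

```text
time_s: 7.58
tcp_pos: [0.5256, 0.2968, 0.079]
ee_rot: [[0.995, 0.097, -0.001], [0.097, -0.995, -0.001], [-0.001, 0.001, -1.0]]
wrist_force: [-1.4, -4.1, 9.1]
gripper_width: 0.126
gripper_force: 29.9
```

Emit:
servo_tool([
  [0, 0, -0.03, 0, 5],
  [0, 0, -0.06, 0, 5],
  [0, 0, -0.09, 0, 5],
  [0, 0, -0.12, 0, 5],
  [0, 0, -0.12, 0, 5],
])

```text
time_s: 8.0
tcp_pos: [0.5257, 0.2955, 0.0777]
ee_rot: [[0.995, 0.098, -0.001], [0.098, -0.995, -0.003], [-0.001, 0.003, -1.0]]
wrist_force: [-3.2, -6.6, 12.3]
gripper_width: 0.124
gripper_force: 29.9
```

It's seated at about 0.079, with 12 N. I'll ease off and open.

Emit:
servo_tool([
  [0, -0.03, 0.06, 0, 5],
  [0, -0.05, 0.1, 0, 11],
  [0, -0.05, 0.1, 0, 13],
  [0, -0.05, 0.1, 0, 15],
  [0, -0.05, 0.1, 0, 20],
])

```text
time_s: 8.42
tcp_pos: [0.5257, 0.2958, 0.0783]
ee_rot: [[0.995, 0.097, -0.0], [0.097, -0.995, -0.0], [-0.0, -0.0, -1.0]]
wrist_force: [-0.5, 0.8, 0.4]
gripper_width: 0.189
gripper_force: 0.0
```

Emit:
servo_tool([
  [0, 0, 0, 0, 30],
  [0, 0, 0, 0, 36],
  [0, 0, 0, 0, 36],
  [0, 0, 0.2, 0, 36],
  [0, 0, 0.5, 0, 36],
])

```text
time_s: 8.83
tcp_pos: [0.5253, 0.2952, 0.0934]
ee_rot: [[0.995, 0.097, -0.002], [0.097, -0.995, -0.001], [-0.002, 0.001, -1.0]]
wrist_force: [0.2, 0.1, -0.2]
gripper_width: 0.401
gripper_force: 0.0
```

Emit:
servo_tool([
  [0, 0, 0.7, 0, 36],
  [0, 0, 1.5, 0, 36],
  [0, 0, 2.3, 0, 36],
  [0, 0, 3.0, 0, 36],
  [0, 0, 3.5, 0, 36],
])

```text
time_s: 9.25
tcp_pos: [0.5266, 0.2961, 0.2025]
ee_rot: [[0.995, 0.097, 0.004], [0.097, -0.995, 0.003], [0.004, -0.002, -1.0]]
wrist_force: [-0.3, 0.6, -0.7]
gripper_width: 0.416
gripper_force: 0.0
```

```bash
python3 - <<'E'
from h import *
s=r.sense();print(s["tcp_pos"],s["ee_rot"][:,1],s["gripper_width"],s["wrist_force"])
c=r.capture('side');cv2.imwrite('pics/s5.png',cv2.resize(c['pixels'][180:384,80:340,::-1],None,fx=2.9,fy=2.9))
E
```

```text
[0.52657066 0.29611001 0.20253477] [ 0.09746726 -0.99523581 -0.00241318] 0.415774807799908 [-0.33333015  0.61070261 -0.68227198]
```

View pics/s5.png

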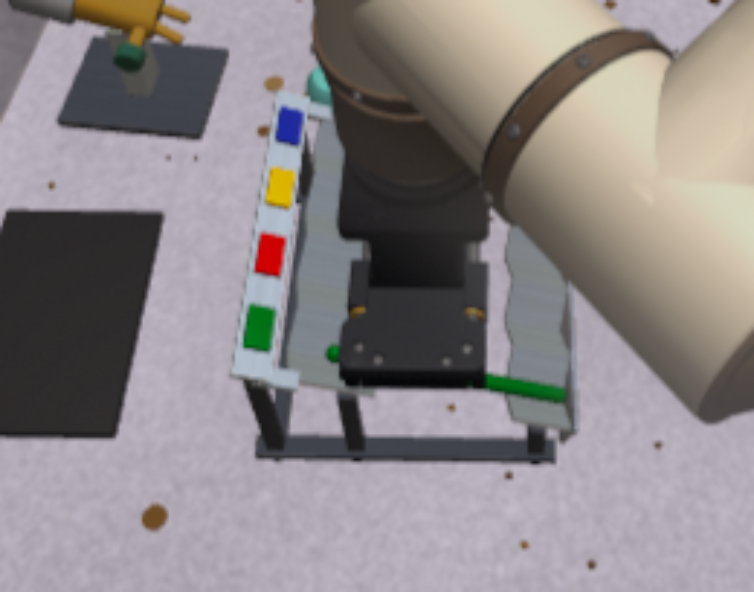

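Green is home: its lower end is against the stop, at about (563,395) in the crop. Yellow is next.

Emit:
servo_tool([
  [0, -1.0, 0, 0.01, 36],
  [-0.1, -2.2, 0, 0.02, 36],
  [-0.1, -3.4, 0, 0.03, 36],
  [-0.1, -4.6, 0, 0.04, 36],
  [-0.1, -5.8, 0, 0.05, 36],
])

```text
time_s: 9.72
tcp_pos: [0.5224, 0.1201, 0.1994]
ee_rot: [[0.989, 0.148, 0.001], [0.148, -0.989, 0.0], [0.001, -0.0, -1.0]]
wrist_force: [1.2, -0.1, 0.6]
gripper_width: 0.41
gripper_force: 0.0
```

Emit:
servo_tool([
  [0, -1.2, 0, 0.01, 36],
  [-0.1, -2.4, 0, 0.02, 36],
  [-0.1, -3.6, 0, 0.031, 36],
  [-0.2, -4.8, 0, 0.031, 36],
  [-0.2, -6.0, 0, 0.031, 36],
])

```text
time_s: 10.13
tcp_pos: [0.5161, -0.06, 0.1995]
ee_rot: [[0.984, 0.178, 0.001], [0.178, -0.984, 0.0], [0.001, -0.0, -1.0]]
wrist_force: [0.9, 1.4, 0.4]
gripper_width: 0.413
gripper_force: 0.0
```

Emit:
servo_tool([
  [-0.1, -1.2, 0, 0, 36],
  [-0.13, -2.4, -0.2, 0, 36],
  [-0.13, -3.4, -0.6, 0, 36],
  [-0.13, -4.0, -1.2, 0, 36],
  [-0.13, -4.28, -1.64, 0, 36],
])

```text
time_s: 10.55
tcp_pos: [0.5123, -0.1892, 0.1491]
ee_rot: [[0.985, 0.174, 0.0], [0.174, -0.985, 0.0], [0.0, 0.0, -1.0]]
wrist_force: [-1.1, 0.5, 0.3]
gripper_width: 0.412
gripper_force: 0.0
```

Emit:
servo_tool([
  [0, 0, 0, 0, 36],
  [0, 0, 0, 0, 36],
  [0, 0, -0.3, 0, 36],
  [0, 0, -0.9, 0, 36],
  [0, 0, -1.6, 0, 36],
])

```text
time_s: 10.97
tcp_pos: [0.5148, -0.1859, 0.1032]
ee_rot: [[0.984, 0.179, 0.006], [0.179, -0.984, -0.001], [0.006, 0.002, -1.0]]
wrist_force: [-0.5, 1.0, -0.6]
gripper_width: 0.412
gripper_force: 0.0
```

```bash
python3 - <<'E'
from h import *
s=r.sense();print(s["tcp_pos"],s["ee_rot"][:,1],s["wrist_force"])
t=cap("top");z=cap("side")
for col,roi in(("yellow",(300,415,130,228)),("blue",(300,415,130,228)),("red",(300,415,130,228))):
    m,ce,n=mask(t,col,roi);e=ends(m);print(col,n,[plane(t,p,.052).round(4) for p in e])
m,ce,n=mask(t,"green",(105,160,134,228));e=ends(m);print("green",n,e,plane(t,e[0],.0377),plane(t,e[1],.105))
E
```

```text
[ 0.51478797 -0.18593634  0.10320596] [ 0.17913634 -0.9838229   0.00163463] [-0.48190777  0.97554107 -0.56304149]
yellow 69 [array([ 0.4741, -0.1937,  0.052 ]), array([ 0.4254, -0.2021,  0.052 ])]
blue 60 [array([ 0.4726, -0.2476,  0.052 ]), array([ 0.4383, -0.2546,  0.052 ])]
red 70 [array([ 0.477 , -0.3022,  0.052 ]), array([ 0.4401, -0.3086,  0.052 ])]
green 327 [[133.368   148.6264 ]
 [149.33987 221.65619]] [0.60545745 0.32606579 0.0377    ] [0.43083107 0.26817736 0.105     ]
```

Emit:
servo_tool([
  [0, 0, -0.4, 0, 36],
  [0, 0, -0.8, 0, 36],
  [0, 0, -1.2, 0, 36],
  [0, 0, -1.5, 0, 36],
  [0, 0, -1.72, 0, 36],
])

```text
time_s: 11.48
tcp_pos: [0.5135, -0.1863, 0.0503]
ee_rot: [[0.984, 0.178, 0.001], [0.178, -0.984, -0.0], [0.001, 0.0, -1.0]]
wrist_force: [-0.5, 0.7, 0.9]
gripper_width: 0.416
gripper_force: 0.0
```

Emit:
servo_tool([
  [0, 0, 0, 0, 36],
  [0, 0, 0, 0, 26],
  [0, 0, 0, 0, 16],
  [0, 0, 0, 0, 8],
  [0, 0, 0, 0, 5],
])

```text
time_s: 11.9
tcp_pos: [0.5133, -0.1869, 0.0506]
ee_rot: [[0.984, 0.177, 0.001], [0.177, -0.984, -0.0], [0.001, 0.0, -1.0]]
wrist_force: [0.1, 0.3, 1.0]
gripper_width: 0.193
gripper_force: 0.0
```

Emit:
servo_tool([
  [0, 0, 0, 0, 5],
  [0, 0, 0, 0, 5],
  [0, 0, 0, 0, 5],
  [0, 0, 0.2, 0, 5],
  [0, 0, 0.5, 0, 5],
])

```text
time_s: 12.32
tcp_pos: [0.512, -0.1867, 0.0645]
ee_rot: [[0.984, 0.177, -0.003], [0.177, -0.984, 0.0], [-0.002, -0.001, -1.0]]
wrist_force: [-0.4, -0.7, -1.3]
gripper_width: 0.12
gripper_force: 30.0
```

Emit:
servo_tool([
  [0, 0, 0.6, 0, 5],
  [0, 0, 1.4, 0, 5],
  [0, 0.3, 2.3, 0, 5],
  [0, 1.0, 3.2, 0, 5],
  [0, 2.0, 3.9, 0, 5],
])

```text
time_s: 12.73
tcp_pos: [0.5134, -0.1275, 0.1848]
ee_rot: [[0.985, 0.175, 0.003], [0.175, -0.985, -0.001], [0.003, 0.001, -1.0]]
wrist_force: [1.6, 0.1, -0.0]
gripper_width: 0.121
gripper_force: 30.0
```

Emit:
servo_tool([
  [0.1, 1.1, 0.25, -0.02, 5],
  [0.2, 2.2, 0.25, -0.03, 5],
  [0.3, 3.3, 0.25, -0.04, 5],
  [0.4, 4.4, 0.25, -0.05, 5],
  [0.5, 5.5, 0.25, -0.06, 5],
])

```text
time_s: 13.15
tcp_pos: [0.5276, 0.0397, 0.1905]
ee_rot: [[0.993, 0.117, 0.001], [0.117, -0.993, 0.0], [0.001, -0.0, -1.0]]
wrist_force: [0.4, -0.5, -0.3]
gripper_width: 0.121
gripper_force: 30.0
```

Emit:
servo_tool([
  [0.1, 1.1, 0, -0.01, 5],
  [0.2, 2.2, 0, -0.021, 5],
  [0.26, 3.3, 0, -0.021, 5],
  [0.26, 4.3, 0, -0.021, 5],
  [0.26, 4.99, 0, -0.021, 5],
])

```text
time_s: 13.57
tcp_pos: [0.5356, 0.1904, 0.1902]
ee_rot: [[0.995, 0.099, 0.001], [0.099, -0.995, 0.001], [0.001, -0.001, -1.0]]
wrist_force: [0.9, 0.3, 0.2]
gripper_width: 0.129
gripper_force: 30.0
```

Emit:
servo_tool([
  [0, 0, 0, 0, 5],
  [0, 0, 0, 0, 5],
  [0, 0, -0.4, 0, 5],
  [0, 0, -1.0, 0, 5],
  [0, 0, -1.6, 0, 5],
])

```text
time_s: 13.98
tcp_pos: [0.5359, 0.1869, 0.142]
ee_rot: [[0.995, 0.096, 0.002], [0.096, -0.995, 0.001], [0.002, -0.001, -1.0]]
wrist_force: [0.3, 0.3, -1.5]
gripper_width: 0.122
gripper_force: 30.0
```

```bash
python3 - <<'E'
from h import *
s=r.sense();print(s["tcp_pos"],s["ee_rot"][:,1],s["wrist_force"],s["gripper_force"])
c=[r.capture('side')['pixels'][160:360,80:340,::-1],r.capture('top')['pixels'][80:250,90:300,::-1]]
cv2.imwrite('pics/s6.png',cv2.hconcat([cv2.resize(c[0],(400,308)),cv2.resize(c[1],(380,308))]))
E
```

```text
[0.53586531 0.18689093 0.14199605] [ 9.57910045e-02 -9.95401084e-01 -8.75359254e-04] [ 0.25721576  0.32516589 -1.53181433] 29.999848008155823
```

View pics/s6.png

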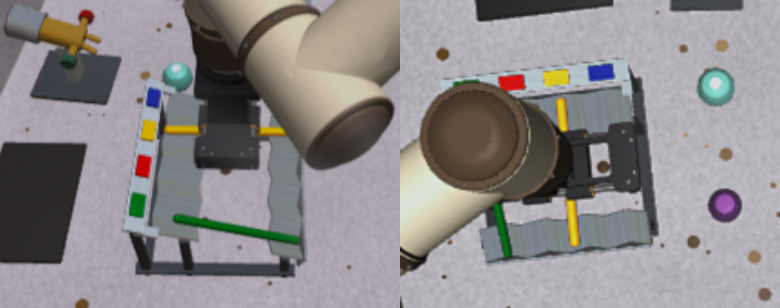

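Yellow hangs over its own notch, in line with the yellow chip, and green sits home. Now I'll lower it.

Emit:
servo_tool([
  [0, 0, -0.3, 0, 5],
  [0, 0, -0.6, 0, 5],
  [0, 0, -0.8, 0, 5],
  [0, 0, -0.95, 0, 5],
  [0, 0, -1.05, 0, 5],
])

```text
time_s: 14.5
tcp_pos: [0.5356, 0.1877, 0.1096]
ee_rot: [[0.995, 0.097, -0.0], [0.097, -0.995, -0.0], [-0.0, 0.0, -1.0]]
wrist_force: [-1.4, -1.2, 0.6]
gripper_width: 0.124
gripper_force: 30.0
```

Emit:
servo_tool([
  [0, 0, -0.08, 0, 5],
  [0, 0, -0.16, 0, 5],
  [0, 0, -0.24, 0, 5],
  [0, 0, -0.32, 0, 5],
  [0, 0, -0.4, 0, 5],
])

```text
time_s: 14.92
tcp_pos: [0.5359, 0.1881, 0.098]
ee_rot: [[0.995, 0.097, 0.001], [0.097, -0.995, 0.0], [0.001, -0.0, -1.0]]
wrist_force: [0.3, -1.2, 1.2]
gripper_width: 0.128
gripper_force: 30.1
```

Emit:
servo_tool([
  [0, 0, -0.08, 0, 5],
  [0, 0, -0.16, 0, 5],
  [0, 0, -0.24, 0, 5],
  [0, 0, -0.32, 0, 5],
  [0, 0, -0.4, 0, 5],
])

```text
time_s: 15.33
tcp_pos: [0.5357, 0.1879, 0.0857]
ee_rot: [[0.995, 0.097, 0.0], [0.097, -0.995, 0.0], [0.0, -0.0, -1.0]]
wrist_force: [-0.7, -1.3, 1.4]
gripper_width: 0.128
gripper_force: 30.0
```

Emit:
servo_tool([
  [0, 0, -0.05, 0, 5],
  [0, 0, -0.1, 0, 5],
  [0, 0, -0.15, 0, 5],
  [0, 0, -0.2, 0, 5],
  [0, 0, -0.22, 0, 5],
])

```text
time_s: 15.75
tcp_pos: [0.5356, 0.1879, 0.0791]
ee_rot: [[0.995, 0.097, -0.0], [0.097, -0.995, -0.0], [-0.0, 0.0, -1.0]]
wrist_force: [-0.0, -0.9, 0.6]
gripper_width: 0.122
gripper_force: 30.0
```

Emit:
servo_tool([
  [0, 0, -0.03, 0, 5],
  [0, 0, -0.06, 0, 5],
  [0, 0, -0.09, 0, 5],
  [0, 0, -0.1, 0, 5],
  [0, 0, -0.1, 0, 5],
])

```text
time_s: 16.17
tcp_pos: [0.5356, 0.1875, 0.0768]
ee_rot: [[0.995, 0.097, -0.0], [0.097, -0.995, -0.001], [-0.0, 0.001, -1.0]]
wrist_force: [-1.9, -2.4, 3.9]
gripper_width: 0.121
gripper_force: 30.0
```

Emit:
servo_tool([
  [0, 0, 0, 0, 10],
  [0, 0, 0, 0, 12],
  [0, 0, 0, 0, 14],
  [0, 0, 0, 0, 16],
  [0, 0, 0, 0, 20],
])

```text
time_s: 16.58
tcp_pos: [0.5357, 0.1882, 0.0759]
ee_rot: [[0.995, 0.097, -0.0], [0.097, -0.995, 0.0], [0.0, -0.0, -1.0]]
wrist_force: [-0.3, 0.9, -0.7]
gripper_width: 0.198
gripper_force: 0.0
```

Emit:
servo_tool([
  [0, 0, 0, 0, 28],
  [0, 0, 0, 0, 36],
  [0, 0, 0.1, 0, 36],
  [0, 0, 0.3, 0, 36],
  [0, 0, 0.6, 0, 36],
])

```text
time_s: 17.0
tcp_pos: [0.5353, 0.1877, 0.0943]
ee_rot: [[0.995, 0.097, -0.001], [0.097, -0.995, -0.001], [-0.001, 0.001, -1.0]]
wrist_force: [0.3, 0.8, -0.2]
gripper_width: 0.404
gripper_force: 0.0
```

Emit:
servo_tool([
  [0, 0, 0.7, 0, 36],
  [0, 0, 1.5, 0, 36],
  [0, 0, 2.3, 0, 36],
  [0, 0, 3.0, 0, 36],
  [0, 0, 3.5, 0, 36],
])

```text
time_s: 17.42
tcp_pos: [0.5365, 0.1883, 0.203]
ee_rot: [[0.995, 0.097, 0.004], [0.097, -0.995, 0.002], [0.004, -0.002, -1.0]]
wrist_force: [0.4, 1.1, -0.1]
gripper_width: 0.417
gripper_force: 0.0
```

Emit:
servo_tool([
  [0, -0.9, 0, 0.02, 36],
  [-0.1, -2.0, 0, 0.03, 36],
  [-0.1, -3.1, 0, 0.04, 36],
  [-0.1, -4.2, 0, 0.05, 36],
  [-0.1, -5.3, 0, 0.06, 36],
])

```text
time_s: 17.83
tcp_pos: [0.5326, 0.0276, 0.2007]
ee_rot: [[0.987, 0.158, 0.002], [0.158, -0.987, 0.001], [0.002, -0.0, -1.0]]
wrist_force: [-0.3, 1.9, 0.2]
gripper_width: 0.416
gripper_force: 0.0
```

Emit:
servo_tool([
  [0, -1.1, 0, 0.01, 36],
  [-0.1, -2.2, 0, 0.021, 36],
  [-0.1, -3.3, 0, 0.021, 36],
  [-0.1, -4.4, 0, 0.021, 36],
  [-0.1, -5.5, 0, 0.021, 36],
])

```text
time_s: 18.25
tcp_pos: [0.5296, -0.1377, 0.2007]
ee_rot: [[0.984, 0.178, 0.002], [0.178, -0.984, -0.0], [0.002, 0.0, -1.0]]
wrist_force: [0.2, 0.0, -0.1]
gripper_width: 0.413
gripper_force: 0.0
```

Emit:
servo_tool([
  [-0.1, -1.1, 0, 0, 36],
  [-0.12, -2.1, -0.3, 0, 36],
  [-0.12, -2.8, -0.8, 0, 36],
  [-0.12, -3.2, -1.3, 0, 36],
  [-0.12, -3.41, -1.66, 0, 36],
])

```text
time_s: 18.67
tcp_pos: [0.5256, -0.2401, 0.1493]
ee_rot: [[0.985, 0.175, 0.0], [0.175, -0.985, 0.0], [0.0, -0.0, -1.0]]
wrist_force: [-0.1, -0.6, -0.3]
gripper_width: 0.414
gripper_force: 0.0
```

Emit:
servo_tool([
  [0, 0, 0, 0, 36],
  [0, 0, 0, 0, 36],
  [0, 0, -0.3, 0, 36],
  [0, 0, -0.9, 0, 36],
  [0, 0, -1.6, 0, 36],
])

```text
time_s: 19.08
tcp_pos: [0.5279, -0.2376, 0.1032]
ee_rot: [[0.984, 0.179, 0.006], [0.179, -0.984, -0.001], [0.005, 0.002, -1.0]]
wrist_force: [0.8, 0.3, -0.7]
gripper_width: 0.416
gripper_force: 0.0
```

```bash
python3 - <<'E'
from h import *
s=r.sense();print(s["tcp_pos"],s["ee_rot"][:,1],s["wrist_force"])
c=[r.capture('side')['pixels'][80:384,100:340,::-1],r.capture('top')['pixels'][80:250,90:430,::-1]]
cv2.imwrite('pics/s7.png',cv2.hconcat([cv2.resize(c[0],None,fx=1.25,fy=1.25)[:380],cv2.copyMakeBorder(cv2.resize(c[1],(480,240)),0,140,0,0,cv2.BORDER_CONSTANT)]))
E
```

```text
[ 0.52788747 -0.23764728  0.10315347] [ 0.17916594 -0.98381672  0.00205781] [ 0.833861    0.26589424 -0.69270562]
```

View pics/s7.png

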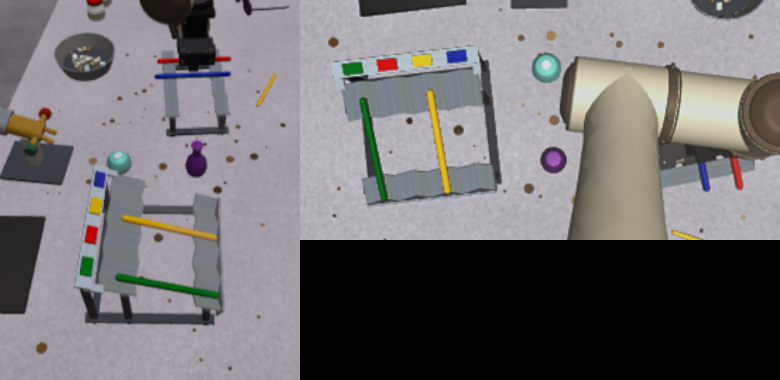

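Green and yellow are both home against the stop, the vase and paperweight are in place, and the gripper is over blue. Next is the grasp.

Emit:
servo_tool([
  [0, 0, -0.4, 0, 36],
  [0, 0, -0.8, 0, 36],
  [0, 0, -1.2, 0, 36],
  [0, 0, -1.5, 0, 36],
  [0, 0, -1.72, 0, 36],
])

```text
time_s: 19.6
tcp_pos: [0.5267, -0.238, 0.0502]
ee_rot: [[0.984, 0.178, 0.001], [0.178, -0.984, -0.0], [0.001, 0.0, -1.0]]
wrist_force: [1.3, -0.9, -1.2]
gripper_width: 0.411
gripper_force: 0.0
```

Emit:
servo_tool([
  [0, 0, 0, 0, 36],
  [0, 0, 0, 0, 26],
  [0, 0, 0, 0, 16],
  [0, 0, 0, 0, 8],
  [0, 0, 0, 0, 5],
])

```text
time_s: 20.02
tcp_pos: [0.5265, -0.2385, 0.0506]
ee_rot: [[0.984, 0.177, 0.001], [0.177, -0.984, -0.0], [0.001, 0.001, -1.0]]
wrist_force: [-0.5, 0.1, -0.2]
gripper_width: 0.196
gripper_force: 0.0
```

Emit:
servo_tool([
  [0, 0, 0, 0, 5],
  [0, 0, 0, 0, 5],
  [0, 0, 0, 0, 5],
  [0, 0, 0.2, 0, 5],
  [0, 0, 0.5, 0, 5],
])

```text
time_s: 20.43
tcp_pos: [0.5252, -0.2382, 0.0645]
ee_rot: [[0.984, 0.177, -0.003], [0.177, -0.984, 0.001], [-0.002, -0.001, -1.0]]
wrist_force: [-0.3, -0.8, -1.2]
gripper_width: 0.128
gripper_force: 30.0
```

Emit:
servo_tool([
  [0, 0, 0.6, 0, 5],
  [0, 0, 1.4, 0, 5],
  [0, 0.3, 2.3, 0, 5],
  [0, 1.0, 3.2, 0, 5],
  [0, 2.0, 3.9, 0, 5],
])

```text
time_s: 20.85
tcp_pos: [0.5265, -0.1792, 0.1848]
ee_rot: [[0.985, 0.175, 0.003], [0.175, -0.985, -0.001], [0.003, 0.001, -1.0]]
wrist_force: [1.5, 0.3, -0.5]
gripper_width: 0.126
gripper_force: 30.0
```

Emit:
servo_tool([
  [0.1, 1.1, 0.25, -0.02, 5],
  [0.15, 2.2, 0.25, -0.03, 5],
  [0.2, 3.3, 0.25, -0.04, 5],
  [0.25, 4.4, 0.25, -0.05, 5],
  [0.3, 5.5, 0.25, -0.06, 5],
])

```text
time_s: 21.27
tcp_pos: [0.5347, -0.0118, 0.1905]
ee_rot: [[0.993, 0.117, 0.001], [0.117, -0.993, 0.0], [0.001, -0.0, -1.0]]
wrist_force: [0.3, 0.3, -0.6]
gripper_width: 0.125
gripper_force: 30.0
```

Emit:
servo_tool([
  [0.1, 1.1, 0, -0.01, 5],
  [0.15, 2.2, 0, -0.021, 5],
  [0.21, 3.3, 0, -0.021, 5],
  [0.21, 4.3, 0, -0.021, 5],
  [0.21, 4.92, 0, -0.021, 5],
])

```text
time_s: 21.68
tcp_pos: [0.5413, 0.137, 0.1903]
ee_rot: [[0.995, 0.099, 0.001], [0.099, -0.995, 0.001], [0.001, -0.001, -1.0]]
wrist_force: [-0.1, 0.5, -0.6]
gripper_width: 0.127
gripper_force: 30.0
```

Emit:
servo_tool([
  [0, 0, 0, 0, 5],
  [0, 0, 0, 0, 5],
  [0, 0, -0.4, 0, 5],
  [0, 0, -1.0, 0, 5],
  [0, 0, -1.6, 0, 5],
])

```text
time_s: 22.1
tcp_pos: [0.5416, 0.1332, 0.1419]
ee_rot: [[0.995, 0.096, 0.002], [0.096, -0.995, 0.001], [0.002, -0.001, -1.0]]
wrist_force: [0.1, 0.3, -0.4]
gripper_width: 0.127
gripper_force: 30.0
```

```bash
python3 - <<'E'
from h import *
s=r.sense();print(s["tcp_pos"],s["ee_rot"][:,1],s["wrist_force"],s["gripper_force"])
c=[r.capture('side')['pixels'][160:360,80:340,::-1],r.capture('top')['pixels'][80:250,90:300,::-1]]
cv2.imwrite('pics/s8.png',cv2.hconcat([cv2.resize(c[0],(400,308)),cv2.resize(c[1],(380,308))]))
E
```

```text
[0.54156985 0.13319089 0.1419487 ] [ 9.56739156e-02 -9.95412403e-01 -8.06223813e-04] [ 0.09087305  0.3388068  -0.37165582] 29.999853372573853
```

View pics/s8.png

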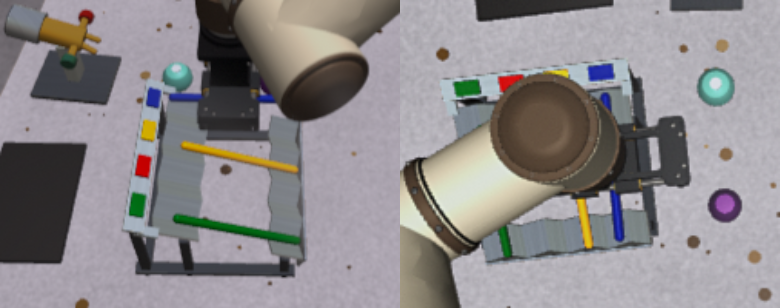

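Blue is over its notch, in line with the blue chip. I'll lower it the same way.

Emit:
servo_tool([
  [0, 0, -0.3, 0, 5],
  [0, 0, -0.6, 0, 5],
  [0, 0, -0.8, 0, 5],
  [0, 0, -0.95, 0, 5],
  [0, 0, -1.05, 0, 5],
])

```text
time_s: 22.62
tcp_pos: [0.5412, 0.134, 0.1096]
ee_rot: [[0.995, 0.097, -0.0], [0.097, -0.995, -0.0], [-0.001, 0.0, -1.0]]
wrist_force: [-0.7, -1.2, 0.9]
gripper_width: 0.126
gripper_force: 30.0
```

Emit:
servo_tool([
  [0, 0, -0.08, 0, 5],
  [0, 0, -0.16, 0, 5],
  [0, 0, -0.24, 0, 5],
  [0, 0, -0.32, 0, 5],
  [0, 0, -0.4, 0, 5],
])

```text
time_s: 23.03
tcp_pos: [0.5417, 0.1343, 0.0981]
ee_rot: [[0.995, 0.097, 0.001], [0.097, -0.995, 0.0], [0.001, -0.0, -1.0]]
wrist_force: [0.4, -1.1, 1.1]
gripper_width: 0.124
gripper_force: 30.1
```

Emit:
servo_tool([
  [0, 0, -0.08, 0, 5],
  [0, 0, -0.16, 0, 5],
  [0, 0, -0.24, 0, 5],
  [0, 0, -0.32, 0, 5],
  [0, 0, -0.4, 0, 5],
])

```text
time_s: 23.45
tcp_pos: [0.5414, 0.1343, 0.0857]
ee_rot: [[0.995, 0.097, 0.0], [0.097, -0.995, 0.0], [0.0, -0.0, -1.0]]
wrist_force: [-0.4, -0.9, 1.1]
gripper_width: 0.129
gripper_force: 30.0
```

Emit:
servo_tool([
  [0, 0, -0.05, 0, 5],
  [0, 0, -0.1, 0, 5],
  [0, 0, -0.15, 0, 5],
  [0, 0, -0.2, 0, 5],
  [0, 0, -0.24, 0, 5],
])

```text
time_s: 23.87
tcp_pos: [0.5414, 0.1342, 0.0786]
ee_rot: [[0.995, 0.097, 0.0], [0.097, -0.995, 0.0], [0.0, -0.0, -1.0]]
wrist_force: [0.4, -0.5, 1.7]
gripper_width: 0.124
gripper_force: 30.0
```

Emit:
servo_tool([
  [0, 0, -0.03, 0, 5],
  [0, 0, -0.06, 0, 5],
  [0, 0, -0.08, 0, 5],
  [0, 0, -0.08, 0, 5],
  [0, 0, -0.08, 0, 5],
])

```text
time_s: 24.28
tcp_pos: [0.5413, 0.1337, 0.077]
ee_rot: [[0.995, 0.098, -0.0], [0.098, -0.995, -0.001], [-0.0, 0.001, -1.0]]
wrist_force: [-2.2, -2.4, 5.3]
gripper_width: 0.126
gripper_force: 30.0
```

Emit:
servo_tool([
  [0, 0, 0, 0, 10],
  [0, 0, 0, 0, 12],
  [0, 0, 0, 0, 14],
  [0, 0, 0, 0, 16],
  [0, 0, 0, 0, 20],
])

```text
time_s: 24.7
tcp_pos: [0.5413, 0.1345, 0.076]
ee_rot: [[0.995, 0.097, -0.0], [0.097, -0.995, 0.0], [-0.0, -0.0, -1.0]]
wrist_force: [0.7, -0.4, -0.1]
gripper_width: 0.195
gripper_force: 0.0
```

Emit:
servo_tool([
  [0, 0, 0, 0, 28],
  [0, 0, 0, 0, 36],
  [0, 0, 0.1, 0, 36],
  [0, 0, 0.3, 0, 36],
  [0, 0, 0.6, 0, 36],
])

```text
time_s: 25.12
tcp_pos: [0.541, 0.1341, 0.0943]
ee_rot: [[0.995, 0.097, -0.001], [0.097, -0.995, -0.001], [-0.001, 0.001, -1.0]]
wrist_force: [0.7, 0.4, 0.6]
gripper_width: 0.402
gripper_force: 0.0
```

Emit:
servo_tool([
  [0, 0, 0.7, 0, 36],
  [0, 0, 1.5, 0, 36],
  [0, 0, 2.3, 0, 36],
  [0, 0, 3.0, 0, 36],
  [0, 0, 3.5, 0, 36],
])

```text
time_s: 25.53
tcp_pos: [0.5422, 0.1345, 0.203]
ee_rot: [[0.995, 0.097, 0.004], [0.097, -0.995, 0.002], [0.004, -0.001, -1.0]]
wrist_force: [0.8, -0.0, 0.0]
gripper_width: 0.418
gripper_force: 0.0
```

Emit:
servo_tool([
  [0, -0.9, 0, 0.02, 36],
  [-0.1, -2.0, 0, 0.03, 36],
  [-0.1, -3.1, 0, 0.04, 36],
  [-0.15, -4.2, 0, 0.05, 36],
  [-0.2, -5.3, 0, 0.06, 36],
])

```text
time_s: 25.95
tcp_pos: [0.5353, -0.0261, 0.2007]
ee_rot: [[0.987, 0.158, 0.002], [0.158, -0.987, 0.0], [0.002, -0.0, -1.0]]
wrist_force: [-0.1, -0.4, 0.5]
gripper_width: 0.414
gripper_force: 0.0
```

Emit:
servo_tool([
  [0, -1.1, 0, 0.01, 36],
  [-0.1, -2.2, 0, 0.021, 36],
  [-0.1, -3.3, 0, 0.021, 36],
  [-0.1, -4.4, 0, 0.021, 36],
  [-0.1, -5.5, 0, 0.021, 36],
])

```text
time_s: 26.37
tcp_pos: [0.5322, -0.1914, 0.2007]
ee_rot: [[0.984, 0.177, 0.002], [0.177, -0.984, -0.0], [0.002, 0.001, -1.0]]
wrist_force: [0.8, 1.3, -0.2]
gripper_width: 0.416
gripper_force: 0.0
```

Emit:
servo_tool([
  [-0.1, -1.1, 0, 0, 36],
  [-0.16, -2.1, -0.3, 0, 36],
  [-0.16, -2.8, -0.8, 0, 36],
  [-0.16, -3.2, -1.3, 0, 36],
  [-0.16, -3.44, -1.66, 0, 36],
])

```text
time_s: 26.78
tcp_pos: [0.527, -0.2946, 0.1492]
ee_rot: [[0.985, 0.175, 0.0], [0.175, -0.985, 0.0], [0.0, -0.0, -1.0]]
wrist_force: [-0.5, -0.0, -0.3]
gripper_width: 0.413
gripper_force: 0.0
```

Emit:
servo_tool([
  [0, 0, 0, 0, 36],
  [0, 0, 0, 0, 36],
  [0, 0, -0.3, 0, 36],
  [0, 0, -0.9, 0, 36],
  [0, 0, -1.6, 0, 36],
])

```text
time_s: 27.2
tcp_pos: [0.5294, -0.2924, 0.1033]
ee_rot: [[0.984, 0.179, 0.005], [0.179, -0.984, -0.002], [0.005, 0.003, -1.0]]
wrist_force: [0.2, -0.2, 0.3]
gripper_width: 0.412
gripper_force: 0.0
```

```bash
python3 - <<'E'
from h import *
s=r.sense();print(s["tcp_pos"],s["ee_rot"][:,1],s["wrist_force"])
c=[r.capture('side')['pixels'][80:384,100:340,::-1],r.capture('top')['pixels'][80:250,90:430,::-1]]
cv2.imwrite('pics/s9.png',cv2.hconcat([cv2.resize(c[0],None,fx=1.25,fy=1.25)[:380],cv2.copyMakeBorder(cv2.resize(c[1],(480,240)),0,140,0,0,cv2.BORDER_CONSTANT)]))
E
```

```text
[ 0.52940076 -0.29236524  0.1033438 ] [ 0.17913663 -0.98382081  0.00258648] [ 0.17278014 -0.24953432  0.30345406]
```

View pics/s9.png

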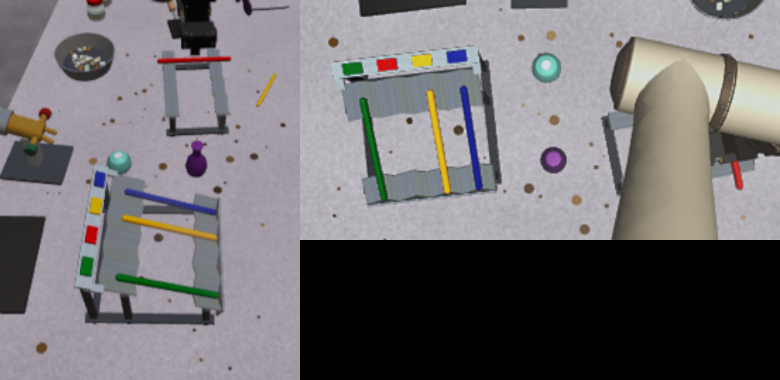

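Blue is home as well. Now I'll grasp red.

Emit:
servo_tool([
  [0, 0, -0.4, 0, 36],
  [0, 0, -0.8, 0, 36],
  [0, 0, -1.2, 0, 36],
  [0, 0, -1.5, 0, 36],
  [0, 0, -1.72, 0, 36],
])

```text
time_s: 27.72
tcp_pos: [0.5281, -0.2926, 0.0503]
ee_rot: [[0.984, 0.178, 0.001], [0.178, -0.984, -0.0], [0.001, 0.001, -1.0]]
wrist_force: [-0.1, -0.0, -0.1]
gripper_width: 0.417
gripper_force: 0.0
```

Emit:
servo_tool([
  [0, 0, 0, 0, 36],
  [0, 0, 0, 0, 26],
  [0, 0, 0, 0, 16],
  [0, 0, 0, 0, 8],
  [0, 0, 0, 0, 5],
])

```text
time_s: 28.13
tcp_pos: [0.528, -0.2931, 0.0506]
ee_rot: [[0.984, 0.177, 0.001], [0.177, -0.984, -0.0], [0.001, 0.001, -1.0]]
wrist_force: [-0.1, 0.4, 0.6]
gripper_width: 0.191
gripper_force: 0.0
```

Emit:
servo_tool([
  [0, 0, 0, 0, 5],
  [0, 0, 0, 0, 5],
  [0, 0, 0, 0, 5],
  [0, 0, 0.2, 0, 5],
  [0, 0, 0.5, 0, 5],
])

```text
time_s: 28.55
tcp_pos: [0.5267, -0.2927, 0.0644]
ee_rot: [[0.984, 0.177, -0.003], [0.177, -0.984, 0.001], [-0.002, -0.001, -1.0]]
wrist_force: [0.3, 0.0, -0.5]
gripper_width: 0.13
gripper_force: 30.0
```

Emit:
servo_tool([
  [0, 0, 0.6, 0, 5],
  [0, 0, 1.4, 0, 5],
  [0, 0.3, 2.3, 0, 5],
  [0, 1.0, 3.2, 0, 5],
  [0, 2.0, 3.9, 0, 5],
])

```text
time_s: 28.97
tcp_pos: [0.528, -0.2339, 0.1848]
ee_rot: [[0.985, 0.175, 0.003], [0.175, -0.985, -0.001], [0.003, 0.002, -1.0]]
wrist_force: [0.0, 0.4, 0.3]
gripper_width: 0.126
gripper_force: 30.0
```

Emit:
servo_tool([
  [0, 1.1, 0.25, -0.02, 5],
  [0, 2.2, 0.25, -0.03, 5],
  [0.05, 3.3, 0.25, -0.04, 5],
  [0.05, 4.4, 0.25, -0.05, 5],
  [0.05, 5.5, 0.25, -0.06, 5],
])

```text
time_s: 29.38
tcp_pos: [0.5288, -0.0664, 0.1905]
ee_rot: [[0.993, 0.117, 0.001], [0.117, -0.993, 0.0], [0.001, -0.0, -1.0]]
wrist_force: [0.4, -0.7, -0.5]
gripper_width: 0.124
gripper_force: 30.0
```

Emit:
servo_tool([
  [0, 1.1, 0, -0.01, 5],
  [0, 2.2, 0, -0.021, 5],
  [0.06, 3.3, 0, -0.021, 5],
  [0.06, 4.4, 0, -0.021, 5],
  [0.06, 5.5, 0, -0.021, 5],
])

```text
time_s: 29.8
tcp_pos: [0.5305, 0.0987, 0.1904]
ee_rot: [[0.995, 0.097, 0.001], [0.097, -0.995, 0.001], [0.001, -0.0, -1.0]]
wrist_force: [0.2, -0.5, -0.8]
gripper_width: 0.126
gripper_force: 30.0
```

Emit:
servo_tool([
  [0, 1.1, 0, 0, 5],
  [0, 2.2, 0, 0, 5],
  [0, 3.2, 0, 0, 5],
  [0, 4.2, 0, 0, 5],
  [0, 4.83, 0, 0, 5],
])

```text
time_s: 30.22
tcp_pos: [0.5307, 0.2446, 0.1903]
ee_rot: [[0.995, 0.099, 0.001], [0.099, -0.995, 0.001], [0.001, -0.001, -1.0]]
wrist_force: [0.6, 0.4, -0.0]
gripper_width: 0.127
gripper_force: 30.0
```

Emit:
servo_tool([
  [0, 0, 0, 0, 5],
  [0, 0, 0, 0, 5],
  [0, 0, -0.4, 0, 5],
  [0, 0, -1.0, 0, 5],
  [0, 0, -1.6, 0, 5],
])

```text
time_s: 30.63
tcp_pos: [0.531, 0.2408, 0.142]
ee_rot: [[0.995, 0.096, 0.001], [0.096, -0.995, 0.001], [0.001, -0.001, -1.0]]
wrist_force: [-0.8, 0.4, 0.2]
gripper_width: 0.13
gripper_force: 30.0
```

```bash
python3 - <<'E'
from h import *
s=r.sense();print(s["tcp_pos"],s["ee_rot"][:,1],s["wrist_force"],s["gripper_force"])
c=[r.capture('side')['pixels'][160:360,80:340,::-1],r.capture('top')['pixels'][80:250,90:300,::-1]]
cv2.imwrite('pics/s10.png',cv2.hconcat([cv2.resize(c[0],(400,308)),cv2.resize(c[1],(380,308))]))
E
```

```text
[0.53103132 0.24083709 0.14202605] [ 0.09574005 -0.99540583 -0.0010373 ] [-0.80786051  0.37253957  0.15088322] 29.999969601631165
```

View pics/s10.png

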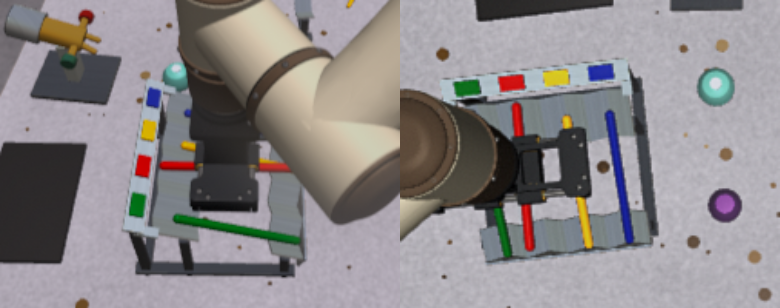

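Red is between green and yellow and in line with the red chip. I'll lower it.

Emit:
servo_tool([
  [0, 0, -0.3, 0, 5],
  [0, 0, -0.6, 0, 5],
  [0, 0, -0.8, 0, 5],
  [0, 0, -0.95, 0, 5],
  [0, 0, -1.05, 0, 5],
])

```text
time_s: 31.15
tcp_pos: [0.5308, 0.2416, 0.1096]
ee_rot: [[0.995, 0.097, -0.0], [0.097, -0.995, -0.001], [-0.0, 0.0, -1.0]]
wrist_force: [-0.9, 0.4, 0.8]
gripper_width: 0.125
gripper_force: 30.0
```

Emit:
servo_tool([
  [0, 0, -0.08, 0, 5],
  [0, 0, -0.16, 0, 5],
  [0, 0, -0.24, 0, 5],
  [0, 0, -0.32, 0, 5],
  [0, 0, -0.4, 0, 5],
])

```text
time_s: 31.57
tcp_pos: [0.5311, 0.2421, 0.0981]
ee_rot: [[0.995, 0.097, 0.001], [0.097, -0.995, 0.0], [0.001, -0.0, -1.0]]
wrist_force: [0.3, -0.8, 1.7]
gripper_width: 0.118
gripper_force: 30.1
```

Emit:
servo_tool([
  [0, 0, -0.08, 0, 5],
  [0, 0, -0.16, 0, 5],
  [0, 0, -0.24, 0, 5],
  [0, 0, -0.32, 0, 5],
  [0, 0, -0.4, 0, 5],
])

```text
time_s: 31.98
tcp_pos: [0.5309, 0.242, 0.0857]
ee_rot: [[0.995, 0.097, 0.0], [0.097, -0.995, 0.0], [0.0, -0.0, -1.0]]
wrist_force: [0.5, -1.2, 0.5]
gripper_width: 0.126
gripper_force: 30.0
```

Emit:
servo_tool([
  [0, 0, -0.05, 0, 5],
  [0, 0, -0.1, 0, 5],
  [0, 0, -0.15, 0, 5],
  [0, 0, -0.2, 0, 5],
  [0, 0, -0.24, 0, 5],
])

```text
time_s: 32.4
tcp_pos: [0.5309, 0.2419, 0.0786]
ee_rot: [[0.995, 0.097, -0.0], [0.097, -0.995, -0.0], [-0.0, 0.0, -1.0]]
wrist_force: [-0.6, -0.3, 0.8]
gripper_width: 0.127
gripper_force: 30.0
```

Emit:
servo_tool([
  [0, 0, -0.03, 0, 5],
  [0, 0, -0.06, 0, 5],
  [0, 0, -0.08, 0, 5],
  [0, 0, -0.08, 0, 5],
  [0, 0, -0.08, 0, 5],
])

```text
time_s: 32.82
tcp_pos: [0.5308, 0.2413, 0.0773]
ee_rot: [[0.995, 0.098, -0.0], [0.098, -0.995, -0.001], [-0.0, 0.001, -1.0]]
wrist_force: [-1.9, -3.3, 5.6]
gripper_width: 0.125
gripper_force: 30.0
```

Emit:
servo_tool([
  [0, 0, 0, 0, 10],
  [0, 0, 0, 0, 12],
  [0, 0, 0, 0, 14],
  [0, 0, 0, 0, 16],
  [0, 0, 0, 0, 20],
])

```text
time_s: 33.23
tcp_pos: [0.5309, 0.2422, 0.076]
ee_rot: [[0.995, 0.097, -0.0], [0.097, -0.995, 0.0], [0.0, -0.0, -1.0]]
wrist_force: [0.4, -0.2, -1.0]
gripper_width: 0.198
gripper_force: 0.0
```

Emit:
servo_tool([
  [0, 0, 0, 0, 28],
  [0, 0, 0, 0, 36],
  [0, 0, 0.1, 0, 36],
  [0, 0, 0.3, 0, 36],
  [0, 0, 0.6, 0, 36],
])

```text
time_s: 33.65
tcp_pos: [0.5305, 0.2417, 0.0943]
ee_rot: [[0.995, 0.097, -0.001], [0.097, -0.995, -0.001], [-0.001, 0.001, -1.0]]
wrist_force: [0.5, 0.2, -0.6]
gripper_width: 0.405
gripper_force: 0.0
```

Emit:
servo_tool([
  [0, 0, 0.7, 0, 36],
  [0, 0, 1.5, 0, 36],
  [0, 0, 2.3, 0, 36],
  [0, 0, 3.0, 0, 36],
  [0, 0, 3.5, 0, 36],
])

```text
time_s: 34.07
tcp_pos: [0.5317, 0.2424, 0.2031]
ee_rot: [[0.995, 0.097, 0.004], [0.097, -0.995, 0.003], [0.004, -0.002, -1.0]]
wrist_force: [0.1, 0.4, 0.2]
gripper_width: 0.414
gripper_force: 0.0
```

Emit:
servo_tool([
  [-0.3, -0.7, 0, 0, 36],
  [-0.6, -1.6, 0, 0, 36],
  [-0.9, -2.7, 0, 0, 36],
  [-1.2, -3.8, 0, 0, 36],
  [-1.5, -4.9, 0, 0, 36],
])

```text
time_s: 34.48
tcp_pos: [0.4853, 0.0938, 0.2005]
ee_rot: [[0.995, 0.098, 0.002], [0.098, -0.995, 0.001], [0.002, -0.001, -1.0]]
wrist_force: [0.8, 0.1, -0.1]
gripper_width: 0.417
gripper_force: 0.0
```

Emit:
servo_tool([
  [-0.2, -1.1, 0, 0, 36],
  [-0.4, -2.2, 0, 0, 36],
  [-0.6, -3.2, 0, 0, 36],
  [-0.7, -4.2, 0, 0, 36],
  [-0.8, -5.0, 0, 0, 36],
])

```text
time_s: 34.9
tcp_pos: [0.4614, -0.0569, 0.2007]
ee_rot: [[0.995, 0.097, 0.002], [0.097, -0.995, 0.0], [0.002, -0.0, -1.0]]
wrist_force: [0.3, -0.1, 0.9]
gripper_width: 0.413
gripper_force: 0.0
```

Emit:
servo_tool([
  [0, -0.8, 0, 0, 36],
  [0, -1.6, 0, 0, 36],
  [0, -2.0, 0, 0, 36],
  [0, -2.0, 0, 0, 36],
  [0, -2.0, 0, 0, 36],
])

```text
time_s: 35.32
tcp_pos: [0.4619, -0.1155, 0.2001]
ee_rot: [[0.995, 0.096, 0.001], [0.096, -0.995, 0.0], [0.001, 0.0, -1.0]]
wrist_force: [0.1, -0.1, -0.3]
gripper_width: 0.413
gripper_force: 0.0
```

```bash
python3 - <<'E'
from h import *
s=r.sense();print(s["time_s"],s["tcp_pos"],s["wrist_force"])
rt=dict(green=(105,160,134,228),red=(140,185,134,228),yellow=(165,205,134,228),blue=(190,225,134,228))
t=cap("top")
for col,roi in rt.items():
    m,ce,n=mask(t,col,roi);e=ends(m);e=e[np.argsort(e[:,1])]
    f,nr=plane(t,e[0],.105),plane(t,e[1],.0377);print(col,n,f.round(4),nr.round(4),((f+nr)/2).round(4),np.linalg.norm(f-nr).round(3))
c=[r.capture('side')['pixels'][80:384,100:340,::-1],t['pixels'][80:250,90:430,::-1]]
cv2.imwrite('pics/s11.png',cv2.hconcat([cv2.resize(c[0],None,fx=1.25,fy=1.25)[:380],cv2.copyMakeBorder(cv2.resize(c[1],(480,240)),0,140,0,0,cv2.BORDER_CONSTANT)]))
E
```

```text
35.3167 [ 0.46191537 -0.11554501  0.20011936] [ 0.10120169 -0.06002567 -0.25083839]
green 324 [0.5959 0.3042 0.105 ] [0.4287 0.2876 0.0377] [0.5123 0.2959 0.0714] 0.181
red 351 [0.6017 0.2497 0.105 ] [0.4331 0.2329 0.0377] [0.5174 0.2413 0.0714] 0.182
yellow 177 [0.6056 0.1958 0.105 ] [0.4967 0.1895 0.0377] [0.5512 0.1927 0.0714] 0.128
blue 214 [0.6114 0.1417 0.105 ] [0.5031 0.1343 0.0377] [0.5573 0.138  0.0714] 0.128
```

View pics/s11.png

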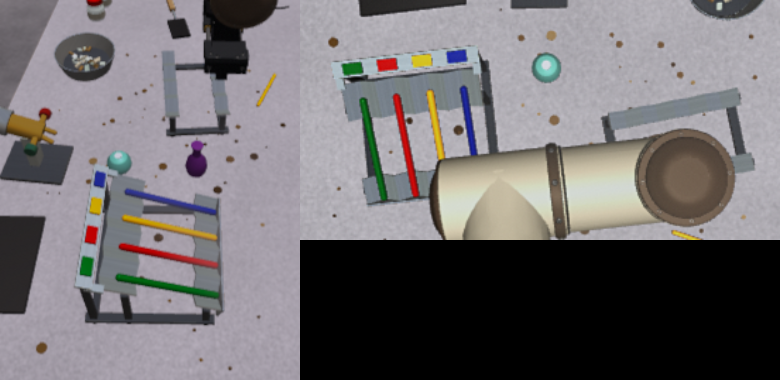

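All four rods lie home. The measured middles of green and red are within 2 mm of target, the far ends step evenly for all four, and the vase and paperweight are standing.

```bash
python3 -c "
from station import r
print(r.finish_job())"
```

```text
the job is handed in; nothing more can be done
None
```

All four rods are in the notches of their own colour, resting against the front stop, with the vase and paperweight still standing; the job was handed in at about 35 s.

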